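# Make up the baby's and the toddler's kits

## Task

Make up two kits from the blue basket, one thing to a compartment, flat on its floor: the green teething ring and the beechwood rattle go into the white tray, the steel cup, yellow key set and red car into the orange tray. Stand the cup upright in the orange tray's middle compartment, with the keys in one end compartment and the car, on its wheels, in the other. Leave the red ring in the basket.

Things in the scene. Friction and masses are not known exactly. Their poses are not given: they have to be found in the camera images.
- green_ring: Green silicone teething ring lying flat: outside diameter 62 mm, hole 36 mm, 16 mm high. Origin at the centre of its underside, z up along its axis. Lies in the basket at the start.
- red_ring: Red teething ring of the same shape and size as the green one (origin likewise). Belongs to neither kit.
- rattle: Beechwood rattle, a lying dumb-bell 95 mm long along its own x: a round handle 18 mm thick (43 mm of it free between the ends, with two thin dark rings of 27 mm diameter drawn near the ends of the handle, look only) and two square end blocks 26 mm long and 36 x 36 mm across. Origin at its very centre, 18 mm above what it lies on; x along the handle, level.
- keys: Yellow plastic toy key set, rigid, lying flat, about 93 mm long: a straight neck (30 mm along x, 16 mm wide along y, 18 mm high) is the place to grip, across y; a loop 36 mm wide and 10 mm high lies at its -x side (to x = -45 mm) and three keys 8 mm high fan out to +x (to x = +48 mm, spread about +-28 mm in y at the tips). Origin under the middle of the neck, at the underside; z up.
- cup: Plain stainless steel cup without handle, standing upright: 60 mm diameter at the rim, slightly narrower at the foot, 68 mm high, wall 3 mm. Origin at the centre of its underside, z up.
- car: Red plastic toy car with black wheels and windows, 70 mm long along its x, 32 mm wide along y, 38 mm high with the cabin (cabin 28 mm wide, from 24 mm up; below that the body is 32 mm wide, wheels 33). Its wheels do not turn. Origin at the centre underneath, at wheel-bottom level; z up.
- white_tray: White kit tray, fixed, 192 mm long (its x) by 123 mm wide (its y). Floor 4 mm thick, outer walls 4 mm thick and 22 mm high, one cross divider 4 mm thick and 12 mm high. Two compartments, each 90 mm (x) by 115 mm (y) inside, centred at x = -47 and +47 mm, y = 0; the rattle and the keys fit only lying across the tray. Origin at the centre of the underside, on the shelf. Stands left or right of the basket.
- orange_tray: Orange kit tray, fixed, 286 mm long (its x) by 123 mm wide (its y). Floor, walls and dividers as the white tray's. Three compartments, each 90 mm (x) by 115 mm (y) inside, centred at x = -94, 0 and +94 mm, y = 0; the rattle and the keys fit only lying across the tray. Origin at the centre of the underside, on the shelf. Stands on the other side of the basket.
- basket: Shallow blue plastic stock basket, fixed, 260 mm (its x) by 360 mm (its y), floor and walls 5 mm thick, 40 mm high. Holds all six loose things at the start, in two rows (62 mm either side of the middle in x) of three (112 mm apart in y), anything in any of the six spots; rattle, keys and car lie with their long axes within 0.5 rad of the basket's x. Origin at the centre of the underside, on the shelf.
Not all that is in view belongs to the job. Of the things that look like the keys, take the one that is farthest from the robot's base at the start.

How it is judged (in metres and radians):
At the end, for the whole second after the job is handed in: Ring and rattle flat in the white tray, one per compartment; cup upright in the orange tray's middle, keys flat and car on its wheels in its ends (within 18 mm of the compartment's centre along the tray, 45 mm across, 5 mm in height, tilt under 0.14 rad); red ring in the basket; all at rest (y of green_ring in the frame of white_tray between -0.045 and 0.045 m and z of green_ring in the frame of white_tray between 0 and 0.009 m and angle between each of green_ring, keys, car, cup's own z axis and vertical below 0.14 rad and y of rattle in the frame of white_tray between -0.045 and 0.045 m and z of rattle in the frame of white_tray between 0.018 and 0.027 m and angle between rattle's own x axis and vertical above 1.43 rad and y of keys in the frame of orange_tray between -0.045 and 0.045 m and z of keys in the frame of orange_tray between 0 and 0.009 m and y of car in the frame of orange_tray between -0.045 and 0.045 m and z of car in the frame of orange_tray between 0 and 0.009 m and y of cup in the frame of orange_tray between -0.045 and 0.045 m and z of cup in the frame of orange_tray between 0 and 0.009 m and ((x of green_ring in the frame of white_tray between 0.029 and 0.065 m and x of rattle in the frame of white_tray between -0.065 and -0.029 m) or (x of green_ring in the frame of white_tray between -0.065 and -0.029 m and x of rattle in the frame of white_tray between 0.029 and 0.065 m)) and ((x of keys in the frame of orange_tray between 0.076 and 0.112 m and x of car in the frame of orange_tray between -0.112 and -0.076 m) or (x of keys in the frame of orange_tray between -0.112 and -0.076 m and x of car in the frame of orange_tray between 0.076 and 0.112 m)) and x of cup in the frame of orange_tray between -0.018 and 0.018 m and x of red_ring in the frame of basket between -0.125 and 0.125 m and y of red_ring in the frame of basket between -0.175 and 0.175 m and z of red_ring in the frame of basket between 0 and 0.015 m and linear speed of each of green_ring, rattle, keys, cup, car, red_ring below 0.02 m/s); the robot touches nothing.
It also fails if it takes over 131 s, if anything falls off the work surface, if the arm or the gripper's body presses on something with over 40 N, if the wrist force passes 120 N, or if a joint passes its speed limit or range.

## Robot

A 6-joint arm with a two-finger parallel gripper is mounted at the origin on the work surface. World frame = base frame: x ahead of the robot, y to its left, z up, the work surface at z = 0. Lengths are in mm, angles in degrees, forces in N, time in s.
With the tool pointing down it reaches from about 350 to 850 mm from the base axis. Payload 8.1 kg.
Tool frame: the origin (TCP) lies on the centre line of the jaws, within the pads' length; the fingertips stand r.tip_extent ahead of it and the grasp point (between the pads) lies 8 mm behind it (r.tip_extent is the distance from the TCP to the fingertips, in mm); z points along the fingers, y is the direction in which the jaws open and shut (so a half turn about z gives the same grasp; the last joint's range is limited). The gripper opens to 85 mm and grips with 20 to 120 N. Pads are 22 mm wide; open, the fingers measure 114 mm over their backs; the gripper's body (76 mm by 85 mm) begins 54 mm behind the grasp point. The pads swing forward as they close: fully open they stand 13 mm farther back than shut.
Start: joints at [68.847, 7.471, 85.268, -0, 87.261, -4.893], TCP at [167.981, 576.01, 242.292] pointing down, gripper open.
Joint ranges: [-169.43, 169.43], [-51.17, 129.36], [1.28, 143.12], [-76.62, 256.62], [0, 156.53], [-152.29, 152.29]. Speed limits (degrees/s): [136.94, 136.94, 159.86, 180, 180, 180].

## Interface

Orientations are given as [roll, pitch, yaw] about the fixed x, y, z axes, in that order (R = Rz(yaw) Ry(pitch) Rx(roll)).
In Python, from bench import sense, optics, hand_in, spotter, r gives the robot as it stands.
- The arm moves only by the tool apply_moves, never from a script. Its argument "series" is a list of rows, each a list of 3 entries, a list of its own where there are three numbers: the opening, from 0 (shut) to 1 (fully open), then the shift along the world's x, y, z in m, then the turn about the world's z in rad. In form: [[grip, [x, y, z], turn], ...]. A call has 1 to 5 rows; each row is the pose to reach, as a shift and turn from the pose measured when the call began; what a row does not reach only later rows make up. A row lasts 1/8 s, in which the tool goes at most 62.5 mm and 10.7 degrees, less where a joint would pass 70% of its speed; a pose out of reach is approached as far as the arm can. A call with a gripper value outside its range is refused whole. The fingers move at their own pace and stop on an object; "grip_force" is the grip in N (left out, the last holds). Time passes only in rows, so rows that repeat a pose let the fingers close. It gives the time, the measured TCP pose, the force and the opening at its end, in the units of the state.
- sense(): the state, without advancing time (a new reading comes with each control period).
- optics.snapshot(name): name is "scene" or "top" or "wrist"; returns a dict with "color" (384x512x3 uint8, blue, green, red), "intrinsics" (3x3 intrinsics, pixels), "rvec" (rotation vector, rad) and "tvec" (3), from world to camera coordinates, as OpenCV has them. Camera axes: x right, y down, z forward; pixel columns grow to the right and rows downward; lengths in mm; the calibration is good to about 2 mm. A picture is of the moment at which its call begins. There is no depth.
- hand_in(): hands the job in, once; it reports no verdict.
Trained networks look in a picture, given as the dict that the camera call returned (one of the last four; its "shot" number tells which), for a name from the list of things; names that differ only in an ending like _2 or _b are one class to them, and where a whole thing is asked for, a point or a joint stands for the part that bears it (a point fixed in the world has none). Each returns a list of dicts, best first, with "p" (0 to 1); they miss things now and then, are a little off and sometimes report something else, mostly with a low value. They report only what shows in the picture. A call takes as long as a camera call. They do not tell look-alikes from the thing itself.
- spotter.search_frame(picture, query): "xyz" ([x, y, z] in mm, in the coordinates of the camera as it stood for that picture, good to about 4 mm: the middle of the surface that is visible of it).
- spotter.masks_of(picture, query): "mask" (384x512 bool, what is visible of it).
The state is a dict: "time": time; "joint_pos": joint angles; "qd": joint speeds; "joint_efforts": joint torques, N m; "tool_pos": TCP position; "tcp_rot": TCP orientation; "ft_force": force on the tool from outside, world axes, zero at the start; "wrist_torque": the same for the moment, N m; "finger_gap": finger opening in mm.
Only numpy, scipy, OpenCV 4.12 (cv2) and the standard library are available. Lean on these libraries where they do the work, as an engineer would, in place of code of your own. Each camera call takes 0.05 s, during which the arm holds its last target.

## Working session

There is one attempt and no reset: what is moved stays moved. The work goes in short steps, Python scripts to look and compute and a tool call to move; the robot and the scene stay as the last step left them, time stands still between calls to the robot, and variables do not carry over. Pictures are saved under pics/ and viewed, and the job is handed in when it is done.

Besides the shell and the picture viewer there is one more tool, called after "Request:" by a JSON object that holds its "op" and its "data", one argument or row to a line. apply_moves: Moves the arm, as the interface text tells. Its arguments: {"type":"object","properties":{"series":{"type":"array"},"grip_force":{"type":"number"}},"required":["series"]}

```bash
ls; mkdir -p pics; python3 - <<'E'
from bench import sense, optics, r
import cv2
print(sense()); print(r.tip_extent)
for n in ["scene","top"]:
    s=optics.snapshot(n); cv2.imwrite(f"pics/{n}0.png",s["color"]); print(n,s["intrinsics"],s["rvec"],s["tvec"],s["shot"])
E
```

```text
pics
{'time': 0.0, 'joint_pos': array([ 6.88470421e+01,  7.51406126e+00,  8.53301955e+01,  1.18779224e-03,
        8.72617472e+01, -4.89162423e+00]), 'qd': array([-0.02245626,  0.02888074,  0.03139568, -0.00376713,  0.01820585,
        0.00248229]), 'joint_efforts': array([ 9.15120690e-04, -5.69357371e+01, -5.00573552e+01, -2.15891455e-04,
        1.40571536e-02, -2.63373664e-05]), 'tool_pos': array([167.77470508, 575.50858672, 241.24654955]), 'tcp_rot': array([-1.79894483e+02, -1.02210931e-02,  1.63738599e+02]), 'ft_force': array([ 0.44606711,  0.4357815 , -0.02093309]), 'wrist_torque': array([-0.00703525,  0.00255296,  0.01935264]), 'finger_gap': 85.47702831979981}
11.0
scene [[441.52172286   0.         253.34225158]
 [  0.         441.52172286 196.66282594]
 [  0.           0.           1.        ]] [ 2.29073654  0.57182188 -0.23143643] [-413.68525121 -160.91596239 1337.55288533] 1
top [[393.35762292   0.         256.31446718]
 [  0.         393.35762292 190.51391189]
 [  0.           0.           1.        ]] [ 2.13773078 -2.12806881  0.19271451] [-53.31314764 487.26592696 900.36496192] 2
```

View pics/scene0.png

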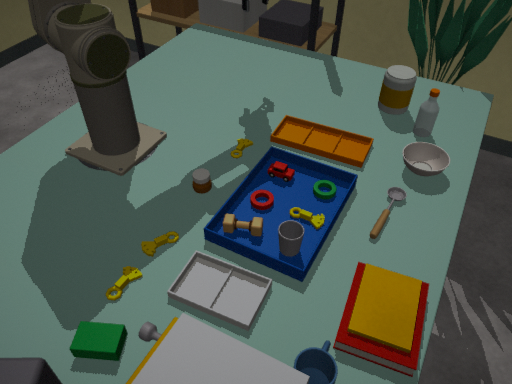

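View pics/top0.png

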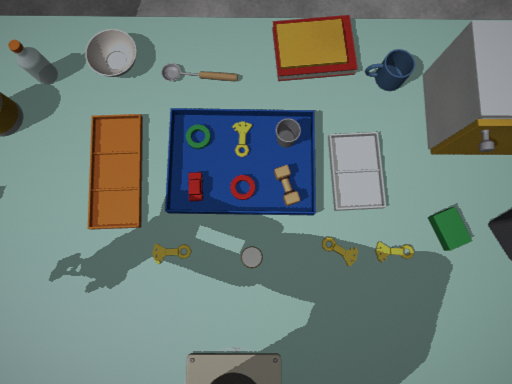

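The top view shows four key-like sets. They are at (241,138) in the basket, and at (172,252), (340,250) and (395,251) on the table near the robot. The basket one is the farthest from the base at about (233,370). Next I'll measure everything.

```bash
cat > h.py <<'E'
import numpy as np, cv2
def cam(s):
    R=cv2.Rodrigues(np.array(s["rvec"],float))[0]; t=np.array(s["tvec"],float).ravel(); return R,t
def ray(s,uv,z):
    R,t=cam(s); K=np.array(s["intrinsics"]); uv=np.atleast_2d(np.array(uv,float))
    d=np.c_[uv,np.ones(len(uv))]@np.linalg.inv(K).T@R; o=-R.T@t
    return o+d*((z-o[2])/d[:,2])[:,None]
def proj(s,P):
    return cv2.projectPoints(np.atleast_2d(np.array(P,float)),np.array(s["rvec"],float),np.array(s["tvec"],float),np.array(s["intrinsics"]),None)[0][:,0]
def toworld(s,x):
    R,t=cam(s); return R.T@(np.array(x)-t)
def cvhull_rect(s,m,z):
    ys,xs=np.nonzero(m); P=ray(s,np.c_[xs,ys],z)[:,:2].astype(np.float32)
    return P.mean(0),cv2.minAreaRect(P)
E
python3 - <<'E'
from h import *
from bench import optics, spotter
top=optics.snapshot("top"); sc=optics.snapshot("scene")
cv2.imwrite("pics/keycrop.png",cv2.resize(top["color"][100:220,160:320],None,fx=5,fy=5,interpolation=cv2.INTER_CUBIC))
zs=dict(green_ring=21,red_ring=21,rattle=35,keys=16,cup=73,car=35,white_tray=22,orange_tray=22,basket=40)
import pickle; M={}
for n,z in zs.items():
    for nm,s in (("top",top),("scene",sc)):
        d=spotter.search_frame(s,n)
        print(n,nm,[(round(q["p"],2),np.round(toworld(s,q["xyz"])).tolist()) for q in d[:5]])
    for q in spotter.masks_of(top,n)[:5]:
        m=q["mask"]
        if m.sum()<5: continue
        c,rc=cvhull_rect(top,m,z); ys,xs=np.nonzero(m)
        print("   mask",round(q["p"],2),m.sum(),"px",round(xs.mean()),round(ys.mean()),"mean",c.round(1),"rect",np.round(rc[0],1),np.round(rc[1],1),round(rc[2],1))
        M.setdefault(n,[]).append(m)
pickle.dump((M,{k:top[k] for k in("rvec","tvec","intrinsics","color")},{k:sc[k] for k in("rvec","tvec","intrinsics","color")}),open("m.pkl","wb"))
E
```

```text
green_ring top [(0.86, [631.0, 95.0, 20.0])]
green_ring scene [(0.88, [633.0, 91.0, 23.0]), (0.33, [544.0, 308.0, 3.0])]
   mask 0.62 382 px 199 136 mean [629.   93.9] rect [629.9  93.4] [63.1 60.4] 1.4
red_ring top [(0.65, [498.0, -20.0, 21.0])]
red_ring scene [(0.62, [504.0, -21.0, 21.0]), (0.45, [567.0, -28.0, 2.0])]
   mask 0.54 342 px 243 187 mean [500.5 -17.3] rect [500.1 -16. ] [60. 59.] 0.3
rattle top [(0.87, [506.0, -126.0, 39.0]), (0.56, [497.0, -20.0, 19.0])]
rattle scene [(0.89, [507.0, -127.0, 33.0])]
   mask 0.75 507 px 286 184 mean [ 504.7 -123.9] rect [ 504.3 -124.8] [100.5  41.1] 17.9
keys top [(0.93, [344.0, -376.0, 8.0]), (0.62, [340.0, 161.0, 10.0]), (0.61, [347.0, -263.0, 8.0]), (0.53, [633.0, -11.0, 14.0])]
keys scene [(0.74, [351.0, -388.0, 9.0]), (0.65, [633.0, -19.0, 11.0]), (0.65, [344.0, 154.0, 8.0]), (0.63, [348.0, -264.0, 4.0])]
   mask 0.88 407 px 170 252 mean [341.1 155. ] rect [338.1 151.4] [44.9 88.7] 0.2
   mask 0.85 430 px 341 250 mean [ 347.4 -254.7] rect [ 346.7 -249.2] [90.6 47.4] 68.3
   mask 0.75 328 px 242 136 mean [631.3 -14.3] rect [624.9 -1
[... 445 characters left out ...]
y top [(0.62, [542.0, -303.0, 3.0])]
white_tray scene [(0.69, [549.0, -298.0, 4.0]), (0.22, [570.0, -28.0, -1.0])]
   mask 0.58 3903 px 357 171 mean [ 542.4 -299.9] rect [ 543.7 -300.2] [194.5 130.2] 3.3
orange_tray top [(0.92, [542.0, 304.0, 6.0])]
orange_tray scene [(0.68, [544.0, 305.0, 5.0])]
   mask 0.62 6002 px 116 172 mean [537.9 296.3] rect [542.3 295.9] [289.7 130.7] 2.5
   mask 0.21 493 px 287 186 mean [ 502.3 -127.1] rect [ 505.  -126.9] [97.9 42. ] 17.5
basket top [(0.31, [544.0, 302.0, 4.0])]
basket scene [(0.71, [565.0, -24.0, -1.0]), (0.39, [633.0, -19.0, 11.0]), (0.19, [545.0, 307.0, 3.0])]
   mask 0.87 12737 px 240 162 mean [558.8 -11. ] rect [562.9 -13.8] [359.8 265.8] 89.1
```

View pics/keycrop.png

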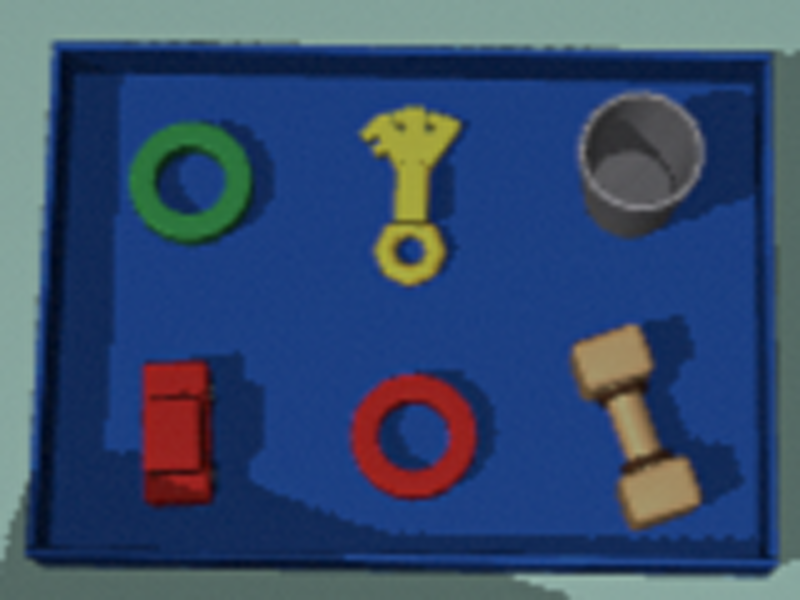

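```bash
cat > fit.py <<'E'
from h import *
from scipy.optimize import minimize
def box(x0,x1,y0,y1,z0,z1): return np.array([[x,y,z] for x in(x0,x1) for y in(y0,y1) for z in(z0,z1)],float)
def cyl(r0,r1,z0,z1,n=32):
    a=np.arange(n)*2*np.pi/n; return np.r_[np.c_[r0*np.cos(a),r0*np.sin(a),0*a+z0],np.c_[r1*np.cos(a),r1*np.sin(a),0*a+z1]]
MOD=dict(
 green_ring=([cyl(31,31,0,16)],True), red_ring=([cyl(31,31,0,16)],True),
 cup=([cyl(27,30,0,68)],True),
 rattle=([box(-47.5,-21.5,-18,18,-18,18),box(21.5,47.5,-18,18,-18,18),box(-22,22,-9,9,-9,9)],False),
 car=([box(-35,35,-16,16,4,24),box(-18,15,-14,14,24,38)],False),
 keys=([box(-15,15,-8,8,0,18),cyl(18,18,0,10)+np.array([-27,0,0]),
   np.array([[10,-7,z] for z in(0,8)]+[[10,7,z] for z in(0,8)]+[[44,-28,z] for z in(0,8)]+[[44,28,z] for z in(0,8)]+[[48,y,z] for y in(-8,8) for z in(0,8)],float)],False),
 white_tray=([box(-96,96,-61.5,61.5,0,22)],False), orange_tray=([box(-143,143,-61.5,61.5,0,22)],False),
 basket=([box(-130,130,-180,180,0,40)],False))
def render(s,name,x,y,z,yaw,S=4):
    im=np.zeros((384*S,512*S),np.uint8); c,n=np.cos(yaw),np.sin(yaw); R=np.array([[c,-n,0],[n,c,0],[0,0,1]])
    for h in MOD[name][0]:
        p=proj(s,h@R.T+[x,y,z]); hull=cv2.convexHull(((p+.5)*S-.5).astype(np.float32))
        cv2.fillConvexPoly(im,np.round(hull*16).astype(np.int32),255,shift=4)
    return cv2.resize(im,(512,384),interpolation=cv2.INTER_AREA)/255.
def fit(name,views,z,x0,y0,yaw0,fixyaw=None):
    rnd=MOD[name][1]
    ds=[cv2.GaussianBlur(m.astype(np.float32),(0,0),1) for s,m in views]
    def f(p):
        yw=yaw0 if rnd else p[2]/30.
        return sum(((cv2.GaussianBlur(render(s,name,p[0],p[1],z,yw),(0,0),1)-d)**2).sum() for (s,_),d in zip(views,ds))
    p0=[x0,y0]+([] if rnd else [yaw0*30])
    sim=np.array([p0]+[np.array(p0)+8*np.eye(len(p0))[i] for i in range(len(p0))])
    o=minimize(f,p0,method="Nelder-Mead",options=dict(initial_simplex=sim,xatol=.1,fatol=.1,maxiter=150))
    return o.x[:2], (None if rnd else np.degrees(o.x[2]/30)), o.fun/sum(d.sum() for d in ds)
E
python3 - <<'E'
from fit import *
from bench import optics, spotter
top=optics.snapshot("top"); sc=optics.snapshot("scene")
G=dict(green_ring=(630,94,0,5),red_ring=(500,-17,0,5),cup=(630,-125,0,5),rattle=(505,-124,.3,23),car=(499,96,0,5),keys=(628,-12,0,5),white_tray=(544,-300,.05,0),orange_tray=(542,296,.05,0),basket=(563,-14,0,0))
for n,(x,y,w,z) in G.items():
    V={}
    for nm,s in (("top",top),("scene",sc)):
        uv=proj(s,[x,y,z+10])[0]; best=None
        for q in spotter.masks_of(s,n):
            ys,xs=np.nonzero(q["mask"])
            if len(xs) and np.hypot(np.median(xs)-uv[0],np.median(ys)-uv[1])<14:
                m=q["mask"].copy()
                if n in("green_ring","red_ring","basket","white_tray","orange_tray"):
                    cs=cv2.findContours(m.astype(np.uint8),0,2)[0]; b=np.zeros(m.shape,np.uint8); cv2.drawContours(b,[max(cs,key=cv2.contourArea)],-1,1,-1); m=b>0
                V[nm]=(s,m); break
    for k in [["top"],["scene"],["top","scene"]]:
        v=[V[i] for i in k if i in V]
        if len(v)==len(k):
            p,a,e=fit(n,v,z,x,y,w); print(n,k,p.round(1),None if a is None else round(a,1),round(e,3))
E
```

```text
green_ring ['top'] [631.1  96.6] None 0.011
green_ring ['scene'] [631.6  98.2] None 0.033
green_ring ['top', 'scene'] [631.2  97. ] None 0.022
red_ring ['top'] [502.6 -15.7] None 0.004
red_ring ['scene'] [502.8 -17.2] None 0.015
red_ring ['top', 'scene'] [502.8 -16.1] None 0.01
cup ['top'] [ 632.4 -125.5] None 0.017
cup ['scene'] [ 628.7 -121.8] None 0.029
cup ['top', 'scene'] [ 630.8 -124.6] None 0.037
rattle ['top'] [ 504.4 -125.6] 18.0 0.056
rattle ['scene'] [ 504.3 -124.4] 21.2 0.136
rattle ['top', 'scene'] [ 504.6 -125.6] 18.7 0.101
car ['top'] [501.8  98.2] 2.6 0.014
car ['scene'] [500.3  99.6] 1.4 0.033
car ['top', 'scene'] [501.   98.3] 2.1 0.026
keys ['top'] [624.6 -14.4] 0.5 0.325
keys ['scene'] [624.4 -14.1] -0.8 0.046
keys ['top', 'scene'] [624.5 -14.2] 0.1 0.164
white_tray ['top'] [ 545.5 -300.6] 3.3 0.004
white_tray ['scene'] [ 545. -300.] 3.0 0.003
white_tray ['top', 'scene'] [ 545.3 -300.3] 3.2 0.004
orange_tray ['top'] [542.5 299.7] 2.4 0.002
orange_tray ['scene'] [541.9 300.4] 2.1 0.005
orange_tray ['top', 'scene'] [542.2 299.9] 2.3 0.003
basket ['top'] [565.4 -14. ] -0.3 0.002
basket ['scene'] [565.7 -13.4] -0.3 0.004
basket ['top', 'scene'] [565.2 -13.6] -0.3 0.003
```

Request:
{"op": "apply_moves", "data": {
  "series": [
    [1,[0.034,-0.051,0],-0.1],
    [1,[0.068,-0.102,0],-0.2],
    [1,[0.102,-0.153,0],-0.3],
    [1,[0.136,-0.204,0],-0.4],
    [1,[0.17,-0.255,0],-0.5]
  ],
  "grip_force": 40
}}

```text
time: 3.18
tool_pos: [338.8, 319.4, 242.6]
tcp_rot: [179.9, 0.0, 134.9]
ft_force: [0.8, 0.8, 0.2]
finger_gap: 85.5
```

Request:
{"op": "apply_moves", "data": {
  "series": [
    [1,[0.034,-0.051,0],0],
    [1,[0.068,-0.102,0],0],
    [1,[0.102,-0.153,0],0],
    [1,[0.136,-0.204,-0.02],0],
    [1,[0.17,-0.255,-0.04],0]
  ]
}}

```text
time: 3.8
tool_pos: [507.9, 65.6, 204.0]
tcp_rot: [179.9, 0.1, 134.9]
ft_force: [1.1, 1.4, 0.3]
finger_gap: 85.6
```

Request:
{"op": "apply_moves", "data": {
  "series": [
    [1,[0.034,-0.051,0],0],
    [1,[0.068,-0.102,-0.01],0],
    [1,[0.102,-0.153,-0.02],0],
    [1,[0.122,-0.189,-0.03],0],
    [1,[0.122,-0.189,-0.03],0]
  ]
}}

```text
time: 4.42
tool_pos: [629.9, -126.2, 172.1]
tcp_rot: [179.9, -0.0, 134.7]
ft_force: [-0.4, 0.1, 0.0]
finger_gap: 85.6
```

```bash
python3 - <<'E'
from bench import sense, optics, r
from h import *
print(sense()["tool_pos"],sense()["tcp_rot"])
s=optics.snapshot("wrist"); cv2.imwrite("pics/w1.png",s["color"])
print(proj(s,[[631,-124.5,73],[631,-124.5,5]]))
s=optics.snapshot("scene"); cv2.imwrite("pics/s1.png",s["color"])
E
```

```text
[ 629.88124553 -126.22429496  172.07052164] [ 1.79949129e+02 -1.85276411e-02  1.34710877e+02]
[[259.05515307 197.38429309]
 [258.33565583 179.73859815]]
```

View pics/w1.png

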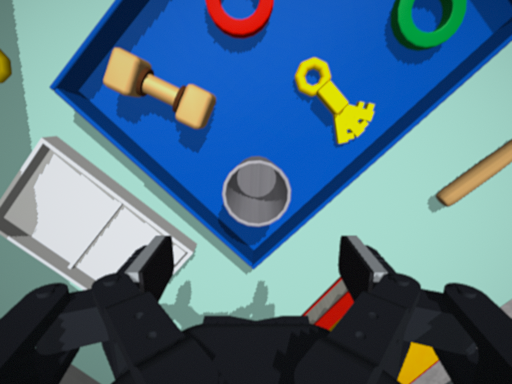

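View pics/s1.png

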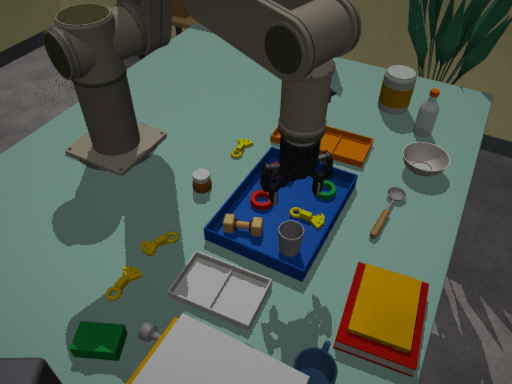

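Request:
{"op": "apply_moves", "data": {
  "series": [
    [1,[0,0.002,-0.06],0],
    [1,[0,0.002,-0.11],0],
    [1,[0,0.002,-0.125],0],
    [1,[0,0.002,-0.125],0],
    [0,[0,0.002,-0.125],0]
  ],
  "grip_force": 35
}}

```text
time: 5.15
tool_pos: [631.8, -121.6, 51.8]
tcp_rot: [179.7, 0.2, 134.9]
ft_force: [-0.3, 0.2, 1.3]
finger_gap: 69.5
```

Request:
{"op": "apply_moves", "data": {
  "series": [
    [0,[0,0,0],0],
    [0,[0,0,0],0],
    [0,[0,0,0],0],
    [0,[0,0,0],0]
  ]
}}

```text
time: 5.65
tool_pos: [632.9, -122.0, 53.2]
tcp_rot: [179.7, 0.4, 134.9]
ft_force: [0.6, -0.1, 6.3]
finger_gap: 58.2
```

Request:
{"op": "apply_moves", "data": {
  "series": [
    [0,[0,0,0.05],0],
    [0,[0,0,0.1],0],
    [0,[-0.005,0.03,0.13],0],
    [0,[-0.015,0.08,0.13],0],
    [0,[-0.025,0.13,0.13],0]
  ]
}}

```text
time: 6.28
tool_pos: [607.6, 9.0, 183.7]
tcp_rot: [179.6, 0.4, 134.8]
ft_force: [0.9, 0.9, -0.7]
finger_gap: 58.9
```

Request:
{"op": "apply_moves", "data": {
  "series": [
    [0,[-0.012,0.055,0],0],
    [0,[-0.024,0.11,0],0],
    [0,[-0.036,0.165,0],0],
    [0,[-0.048,0.22,0],0],
    [0,[-0.06,0.27,0],0]
  ]
}}

```text
time: 6.9
tool_pos: [546.7, 280.7, 183.4]
tcp_rot: [179.7, 0.4, 134.8]
ft_force: [1.4, -0.0, -0.6]
finger_gap: 58.6
```

Request:
{"op": "apply_moves", "data": {
  "series": [
    [0,[-0.0045,0.019,-0.05],0],
    [0,[-0.0045,0.019,-0.1],0],
    [0,[-0.0045,0.019,-0.11],0],
    [0,[-0.0045,0.019,-0.11],0]
  ]
}}

```text
time: 7.4
tool_pos: [542.1, 299.4, 73.6]
tcp_rot: [179.7, 0.4, 134.8]
ft_force: [0.5, -0.3, -0.8]
finger_gap: 58.5
```

```bash
python3 - <<'E'
from bench import sense, optics, r
from h import *
print(sense()["tool_pos"],sense()["tcp_rot"],sense()["ft_force"])
a=optics.snapshot("wrist"); b=optics.snapshot("scene")
b=b["color"][60:220,180:420]; cv2.imwrite("pics/w2.png",np.hstack([cv2.resize(a["color"],(400,300)),cv2.resize(b,(400,300))]))
E
```

```text
[542.09011258 299.35914222  73.55564528] [179.71871045   0.35797092 134.80230291] [ 0.46732401 -0.26827915 -0.82485424]
```

View pics/w2.png

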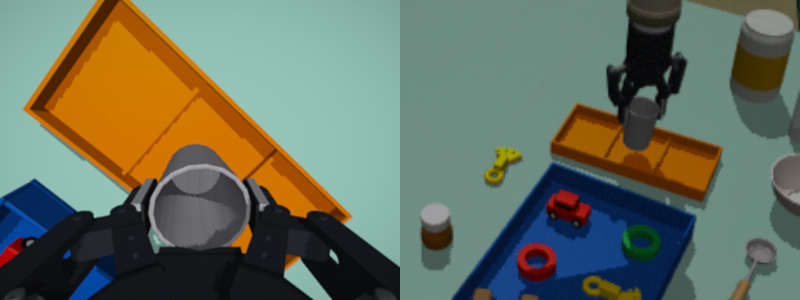

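The cup is held upright at about (200,205) in the wrist view, over the orange tray's middle compartment. I'll lower and release it.

Request:
{"op": "apply_moves", "data": {
  "series": [
    [0,[0,0.0,-0.012],0],
    [0,[0,0.0,-0.018],0],
    [0,[0,0.0,-0.021],0],
    [0,[0,0.0,-0.021],0]
  ]
}}

```text
time: 8.0
tool_pos: [543.7, 299.9, 54.7]
tcp_rot: [179.5, 0.4, 134.8]
ft_force: [-0.6, 0.3, -1.6]
finger_gap: 58.5
```

Request:
{"op": "apply_moves", "data": {
  "series": [
    [0,[-0.001,0.0,-0.003],0],
    [0,[-0.001,0.0,-0.003],0]
  ]
}}

```text
time: 8.25
tool_pos: [543.2, 300.2, 52.4]
tcp_rot: [179.4, 0.5, 134.8]
ft_force: [-0.0, 0.4, 1.9]
finger_gap: 58.7
```

Request:
{"op": "apply_moves", "data": {
  "series": [
    [1,[0,0,0],0],
    [1,[0,0,0],0],
    [1,[0,0,0],0],
    [1,[0,0,0.04],0],
    [1,[0,0,0.09],0]
  ]
}}

```text
time: 8.88
tool_pos: [541.9, 299.5, 141.5]
tcp_rot: [179.6, 0.4, 134.8]
ft_force: [1.3, 0.5, 0.1]
finger_gap: 85.6
```

Request:
{"op": "apply_moves", "data": {
  "series": [
    [0.75,[-0.008,-0.04,0.01],0.165],
    [0.75,[-0.016,-0.08,0.01],0.33],
    [0.75,[-0.024,-0.12,0.01],0.5],
    [0.75,[-0.032,-0.16,0.01],0.66],
    [0.75,[-0.041,-0.201,0.01],0.826]
  ]
}}

```text
time: 9.5
tool_pos: [500.5, 97.4, 151.6]
tcp_rot: [179.6, 0.4, -177.6]
ft_force: [0.9, -0.7, 0.9]
finger_gap: 64.1
```

```bash
cat > look.py <<'E'
from fit import *
from bench import sense, optics, spotter
import sys
def look(fn,names=(),crop=None):
    st=sense(); print(st["time"],st["tool_pos"].round(1),st["tcp_rot"].round(1),st["ft_force"].round(1),round(st["finger_gap"],1))
    a=optics.snapshot("wrist"); b=optics.snapshot("top")
    bb=b["color"][100:240,80:400]
    cv2.imwrite(fn,np.vstack([cv2.resize(a["color"],(400,300)),cv2.resize(bb,(400,175))]))
    for n,x,y,z,w in names:
        uv=proj(a,[x,y,z+10])[0]; print(n,"predicted px",uv.round())
        for q in spotter.masks_of(a,n):
            ys,xs=np.nonzero(q["mask"])
            if len(xs) and np.hypot(xs.mean()-uv[0],ys.mean()-uv[1])<50:
                m=q["mask"]
                if "ring" in n:
                    cs=cv2.findContours(m.astype(np.uint8),0,2)[0]; bb=np.zeros(m.shape,np.uint8); cv2.drawContours(bb,[max(cs,key=cv2.contourArea)],-1,1,-1); m=bb>0
                print("  wrist fit",[np.round(k,3) if k is not None else None for k in fit(n,[(a,m)],z,x,y,w)]); break
E
python3 -c "
from look import *
look('pics/w3.png',[('car',501,98.3,5,.036)])"
```

```text
9.5 [500.5  97.4 151.6] [ 179.6    0.4 -177.6] [ 0.9 -0.7  0.9] 64.1
car predicted px [255. 187.]
  wrist fit [array([497.275,  99.324]), np.float64(3.361), np.float64(0.015)]
```

View pics/w3.png

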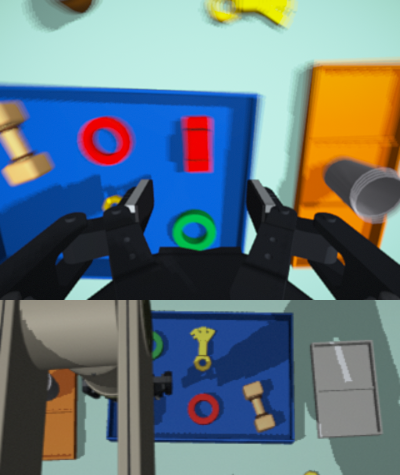

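The wrist view shows the car at about (197,144), between the jaws, and the cup standing in the orange tray. I'll descend on the car.

Request:
{"op": "apply_moves", "data": {
  "series": [
    [0.75,[-0.001,0.001,-0.06],0],
    [0.75,[-0.001,0.001,-0.11],0],
    [0.75,[-0.001,0.001,-0.13],0],
    [0.75,[-0.001,0.001,-0.132],0],
    [0.75,[-0.001,0.001,-0.132],0]
  ]
}}

```text
time: 10.28
tool_pos: [500.5, 98.6, 20.6]
tcp_rot: [179.6, 0.5, -178.1]
ft_force: [1.0, -0.8, 0.1]
finger_gap: 64.1
```

Request:
{"op": "apply_moves", "data": {
  "series": [
    [0,[0,0,0],0],
    [0,[0,0,0],0],
    [0,[0,0,0],0],
    [0,[0,0,0],0]
  ]
}}

```text
time: 10.78
tool_pos: [502.0, 98.8, 22.2]
tcp_rot: [179.6, 0.6, -178.1]
ft_force: [-0.9, 1.5, 5.7]
finger_gap: 31.1
```

Request:
{"op": "apply_moves", "data": {
  "series": [
    [0,[0,0,0.05],0],
    [0,[0,0,0.09],0],
    [0,[-0.01,0.04,0.09],0],
    [0,[-0.025,0.095,0.09],0],
    [0,[-0.04,0.15,0.09],0]
  ]
}}

```text
time: 11.4
tool_pos: [461.9, 250.1, 113.0]
tcp_rot: [179.6, 0.7, -178.1]
ft_force: [0.7, 0.7, -1.4]
finger_gap: 31.4
```

Request:
{"op": "apply_moves", "data": {
  "series": [
    [0,[-0.014,0.047,0],0],
    [0,[-0.014,0.047,-0.04],0],
    [0,[-0.014,0.047,-0.05],0],
    [0,[-0.014,0.047,-0.05],0]
  ]
}}

```text
time: 11.9
tool_pos: [447.4, 296.3, 62.5]
tcp_rot: [179.6, 0.6, -178.2]
ft_force: [-0.9, -1.0, -0.8]
finger_gap: 31.2
```

```bash
python3 -c "
from look import *
look('pics/w4.png')
s=optics.snapshot('scene'); cv2.imwrite('pics/s4.png',cv2.resize(s['color'][90:220,220:400],None,fx=4,fy=4))"
```

```text
11.9 [447.4 296.3  62.5] [ 179.6    0.6 -178.2] [-0.9 -1.  -0.8] 31.2
```

View pics/w4.png

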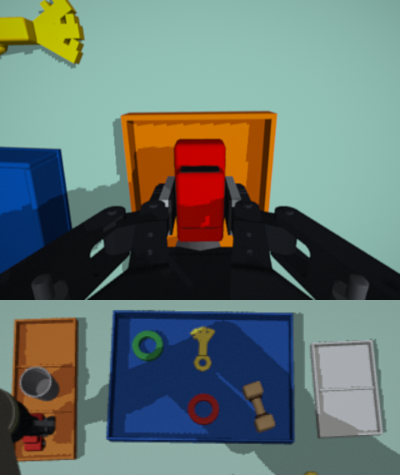

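View pics/s4.png

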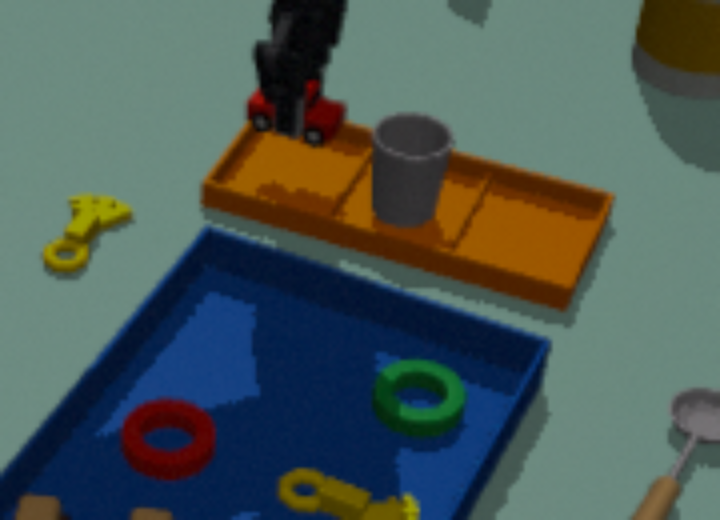

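The car is held level over the orange tray's near compartment, and the cup is standing in the middle one (410,170 in the crop). I'll lower the car.

Request:
{"op": "apply_moves", "data": {
  "series": [
    [0,[0,0,-0.025],0],
    [0,[0,0,-0.035],0],
    [0,[0,0,-0.04],0],
    [0,[0,0,-0.041],0]
  ]
}}

```text
time: 12.55
tool_pos: [449.3, 297.0, 23.8]
tcp_rot: [179.5, 0.8, -178.2]
ft_force: [0.6, 1.1, -0.1]
finger_gap: 31.1
```

Request:
{"op": "apply_moves", "data": {
  "series": [
    [0,[0,0,-0.003],0],
    [0,[0,0,-0.003],0],
    [0.7,[0,0,-0.002],0],
    [0.7,[0,0,-0.002],0],
    [0.7,[0,0,0.0],0]
  ]
}}

```text
time: 13.18
tool_pos: [449.1, 296.9, 23.7]
tcp_rot: [179.5, 0.8, -178.2]
ft_force: [0.1, -0.6, 0.9]
finger_gap: 59.9
```

Request:
{"op": "apply_moves", "data": {
  "series": [
    [0.7,[0,0,0.04],0],
    [0.7,[0,0,0.09],0],
    [0.7,[0,0,0.14],0]
  ]
}}

```text
time: 13.55
tool_pos: [448.8, 296.7, 165.1]
tcp_rot: [179.5, 0.8, -178.2]
ft_force: [0.7, 0.3, -0.4]
finger_gap: 59.5
```

Request:
{"op": "apply_moves", "data": {
  "series": [
    [0.55,[0.03,-0.053,0],0],
    [0.55,[0.06,-0.106,0],-0.03],
    [0.55,[0.09,-0.159,0],-0.03],
    [0.55,[0.12,-0.212,0],-0.03],
    [0.55,[0.15,-0.265,0],-0.03]
  ]
}}

```text
time: 14.18
tool_pos: [599.5, 29.9, 165.4]
tcp_rot: [179.5, 0.8, -179.9]
ft_force: [1.0, 0.8, 0.1]
finger_gap: 46.8
```

Request:
{"op": "apply_moves", "data": {
  "series": [
    [0.55,[0.026,-0.046,-0.015],0],
    [0.55,[0.026,-0.046,-0.02],0],
    [0.55,[0.026,-0.046,-0.02],0]
  ]
}}

```text
time: 14.55
tool_pos: [624.8, -15.9, 144.5]
tcp_rot: [179.5, 0.7, -180.0]
ft_force: [-0.2, -0.3, 0.8]
finger_gap: 46.9
```

```bash
python3 -c "
from look import *
look('pics/w5.png',[('keys',624.5,-14.2,5,0)])"
```

```text
14.55 [624.8 -15.9 144.5] [ 179.5    0.7 -180. ] [-0.2 -0.3  0.8] 46.9
keys predicted px [256. 187.]
  wrist fit [array([620.906, -13.867]), np.float64(0.377), np.float64(0.131)]
```

View pics/w5.png

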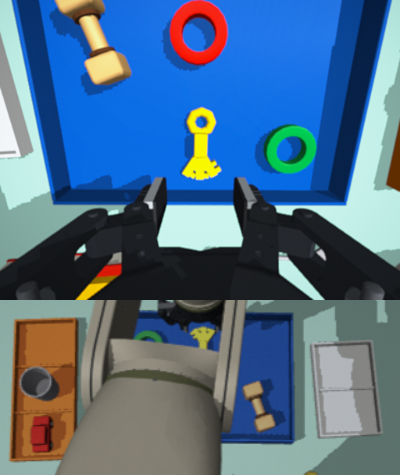

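The keys are at (202,145), centred between the jaws. The car and cup are fine in the orange tray, as the top view shows.

Request:
{"op": "apply_moves", "data": {
  "series": [
    [0.55,[-0.002,0.001,-0.06],0],
    [0.55,[-0.002,0.001,-0.105],0],
    [0.55,[-0.002,0.001,-0.122],0],
    [0.55,[-0.002,0.001,-0.125],0],
    [0.55,[-0.002,0.001,-0.125],0]
  ]
}}

```text
time: 15.32
tool_pos: [625.1, -13.6, 23.3]
tcp_rot: [179.5, 1.1, -179.8]
ft_force: [0.0, 0.1, -0.3]
finger_gap: 47.2
```

Request:
{"op": "apply_moves", "data": {
  "series": [
    [0,[0,0,0],0],
    [0,[0,0,0],0],
    [0,[0,0,0],0],
    [0,[0,0,0],0]
  ]
}}

```text
time: 15.82
tool_pos: [626.9, -13.9, 25.7]
tcp_rot: [179.6, 1.3, -179.8]
ft_force: [-0.0, 0.1, 7.3]
finger_gap: 15.1
```

Request:
{"op": "apply_moves", "data": {
  "series": [
    [0,[0,0,0.03],0],
    [0,[0,0,0.07],0],
    [0,[0,0,0.1],0]
  ]
}}

```text
time: 16.2
tool_pos: [627.8, -14.0, 128.5]
tcp_rot: [179.6, 1.4, -179.8]
ft_force: [0.4, 0.2, -0.5]
finger_gap: 14.9
```

```bash
python3 -c "
from look import *
look('pics/w6.png')
s=optics.snapshot('scene'); cv2.imwrite('pics/s6.png',cv2.resize(s['color'][90:290,200:400],None,fx=3,fy=3))"
```

```text
16.2 [627.8 -14.  128.5] [ 179.6    1.4 -179.8] [ 0.4  0.2 -0.5] 14.9
```

View pics/w6.png

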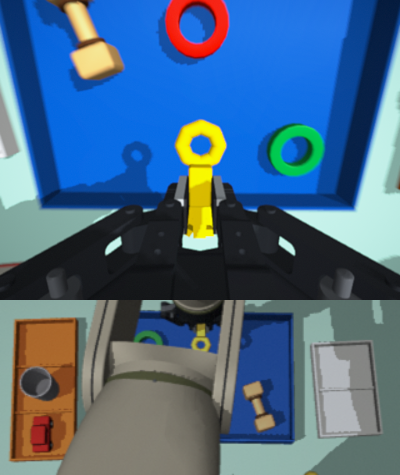

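View pics/s6.png

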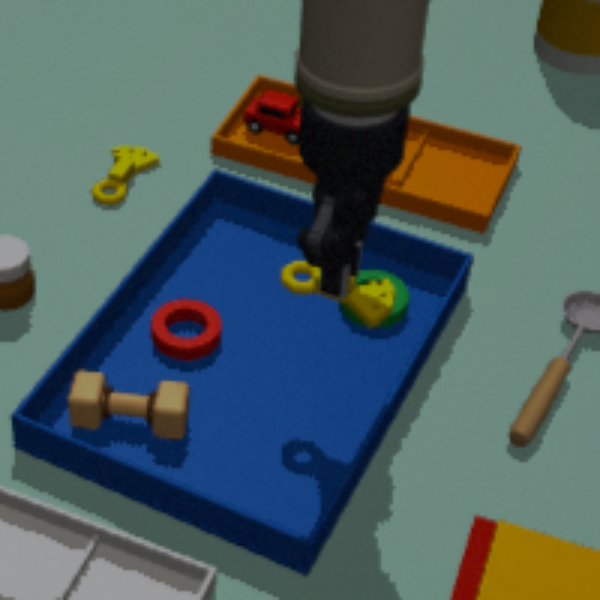

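Request:
{"op": "apply_moves", "data": {
  "series": [
    [0,[0.002,0.03,0],-0.18],
    [0,[0.003,0.07,0],-0.36],
    [0,[0.004,0.11,0],-0.54],
    [0,[0.005,0.15,0],-0.72],
    [0,[0.006,0.19,0],-0.9]
  ]
}}

```text
time: 16.98
tool_pos: [633.8, 176.9, 126.8]
tcp_rot: [179.7, 1.5, 128.3]
ft_force: [0.5, -0.2, -0.7]
finger_gap: 14.6
```

Request:
{"op": "apply_moves", "data": {
  "series": [
    [0,[0,0.04,0],-0.18],
    [0,[0.001,0.08,0],-0.36],
    [0,[0.002,0.12,0],-0.54],
    [0,[0.002,0.128,-0.01],-0.635],
    [0,[0.002,0.128,-0.02],-0.635]
  ]
}}

```text
time: 17.6
tool_pos: [634.8, 305.4, 104.5]
tcp_rot: [179.9, 1.6, 92.0]
ft_force: [0.2, -0.7, -0.9]
finger_gap: 14.9
```

Request:
{"op": "apply_moves", "data": {
  "series": [
    [0,[0.001,-0.001,-0.04],0],
    [0,[0.001,-0.001,-0.065],0],
    [0,[0.001,-0.001,-0.075],0],
    [0,[0.001,-0.001,-0.08],0],
    [0,[0.001,-0.001,-0.08],0]
  ]
}}

```text
time: 18.23
tool_pos: [636.5, 304.1, 25.5]
tcp_rot: [179.8, 1.6, 92.0]
ft_force: [0.4, 0.4, -1.7]
finger_gap: 14.8
```

```bash
python3 -c "
from look import *
look('pics/w7.png')
s=optics.snapshot('scene'); cv2.imwrite('pics/s7.png',cv2.resize(s['color'][90:220,220:400],None,fx=4,fy=4))"
```

```text
18.225 [636.5 304.1  25.5] [179.8   1.6  92. ] [ 0.4  0.4 -1.7] 14.8
```

View pics/w7.png

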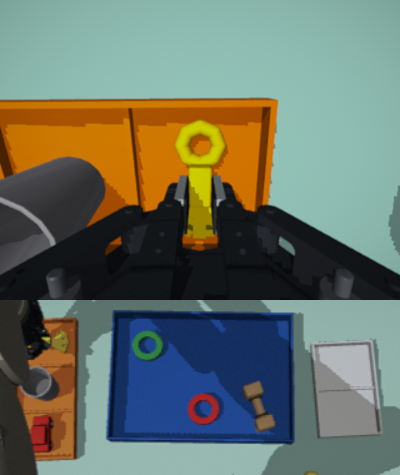

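View pics/s7.png

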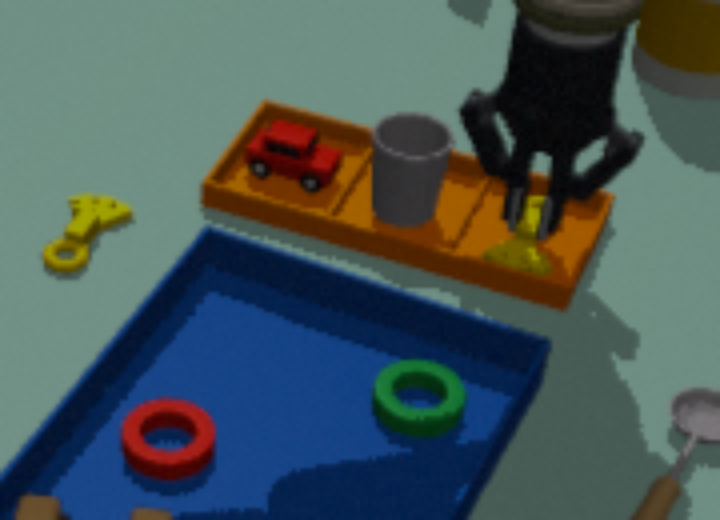

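The keys lie inside the far compartment (535,235 in the crop), and the loop clears the wall. I'll lower a few more millimetres.

Request:
{"op": "apply_moves", "data": {
  "series": [
    [0,[0,0,-0.003],0],
    [0,[0,0,-0.004],0]
  ]
}}

```text
time: 18.62
tool_pos: [636.8, 304.6, 24.6]
tcp_rot: [179.7, 1.5, 92.0]
ft_force: [-13.5, -5.3, 24.6]
finger_gap: 15.0
```

Request:
{"op": "apply_moves", "data": {
  "series": [
    [0,[0,0,0.001],0],
    [0.4,[0,0,0.002],0],
    [0.4,[0,0,0.003],0],
    [0.4,[0,0,0.004],0]
  ]
}}

```text
time: 19.12
tool_pos: [636.7, 304.5, 28.3]
tcp_rot: [179.8, 1.6, 92.0]
ft_force: [-0.5, -0.0, 0.1]
finger_gap: 33.9
```

```bash
python3 -c "
from look import *
look('pics/w8.png')
s=optics.snapshot('scene'); cv2.imwrite('pics/s8.png',cv2.resize(s['color'][90:220,220:400],None,fx=4,fy=4))"
```

```text
19.125 [636.7 304.5  28.3] [179.8   1.6  92. ] [-0.5 -0.   0.1] 33.9
```

View pics/s8.png

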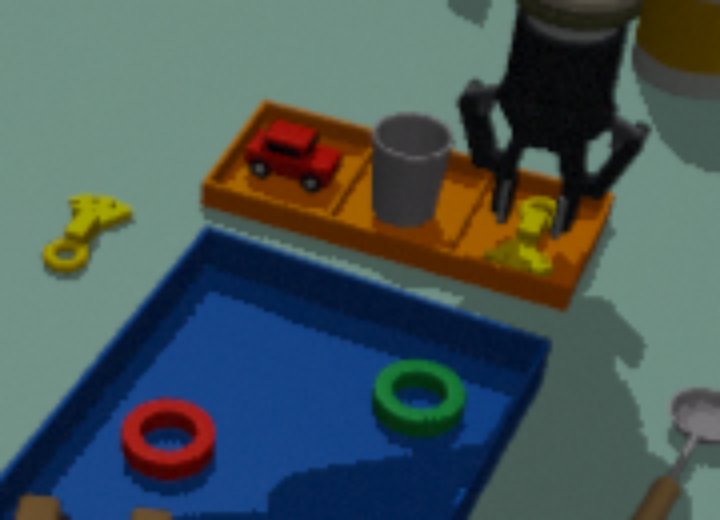

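The keys are released and lying flat. Next is the green ring.

Request:
{"op": "apply_moves", "data": {
  "series": [
    [0.4,[0,0,0.05],0],
    [0.4,[0,0,0.11],0],
    [1,[-0.001,-0.03,0.122],-0.18],
    [1,[-0.002,-0.07,0.122],-0.36],
    [1,[-0.003,-0.11,0.122],-0.54]
  ]
}}

```text
time: 19.9
tool_pos: [633.8, 193.7, 150.9]
tcp_rot: [179.7, 1.5, 60.8]
ft_force: [0.3, 0.2, 0.4]
finger_gap: 85.2
```

Request:
{"op": "apply_moves", "data": {
  "series": [
    [1,[-0.001,-0.04,0],-0.18],
    [1,[-0.002,-0.08,0],-0.36],
    [1,[-0.0025,-0.0975,0],-0.54],
    [1,[-0.0025,-0.0975,0],-0.72],
    [1,[-0.0025,-0.0975,0],-0.9]
  ]
}}

```text
time: 20.52
tool_pos: [631.3, 95.7, 150.9]
tcp_rot: [179.7, 1.5, 8.8]
ft_force: [0.4, 0.8, -0.4]
finger_gap: 85.5
```

Request:
{"op": "apply_moves", "data": {
  "series": [
    [1,[0,0.001,0],-0.1],
    [1,[0,0.001,0],-0.1]
  ]
}}

```text
time: 20.78
tool_pos: [631.2, 96.6, 150.7]
tcp_rot: [179.7, 1.5, 3.1]
ft_force: [-0.2, 0.3, 0.4]
finger_gap: 85.4
```

```bash
python3 -c "
from look import *
look('pics/w9.png',[('green_ring',631.2,97,5,0)])"
```

```text
20.775 [631.2  96.6 150.7] [179.7   1.5   3.1] [-0.2  0.3  0.4] 85.4
green_ring predicted px [255. 181.]
  wrist fit [array([629.403,  97.938]), None, np.float64(0.006)]
```

View pics/w9.png

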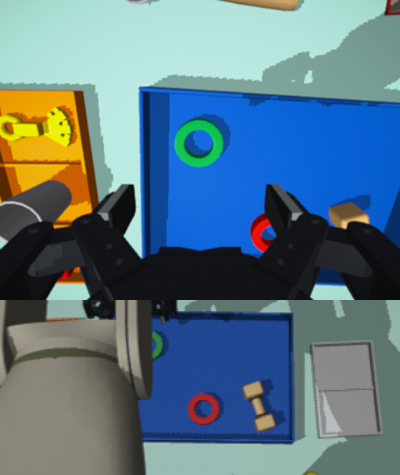

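The green ring at (198,143) is centred between the jaws, and the keys show flat in the orange tray (40,128).

Request:
{"op": "apply_moves", "data": {
  "series": [
    [1,[0,0.001,-0.06],0],
    [1,[0,0.001,-0.11],0],
    [1,[0,0.001,-0.13],0],
    [1,[0,0.001,-0.134],0],
    [1,[0,0.001,-0.134],0]
  ]
}}

```text
time: 21.55
tool_pos: [632.9, 97.8, 18.9]
tcp_rot: [179.7, 1.4, 3.2]
ft_force: [0.7, 0.3, 1.3]
finger_gap: 85.2
```

Request:
{"op": "apply_moves", "data": {
  "series": [
    [0,[0,0,-0.001],0],
    [0,[0,0,-0.001],0],
    [0,[0,0,-0.001],0],
    [0,[0,0,-0.001],0]
  ]
}}

```text
time: 22.05
tool_pos: [634.9, 98.0, 21.2]
tcp_rot: [179.7, 1.1, 3.3]
ft_force: [-3.0, 0.5, 10.0]
finger_gap: 60.0
```

Request:
{"op": "apply_moves", "data": {
  "series": [
    [0,[-0.002,0,0.04],0],
    [0,[-0.002,0,0.08],0],
    [0,[-0.002,0,0.12],0]
  ]
}}

```text
time: 22.42
tool_pos: [633.4, 98.0, 143.9]
tcp_rot: [179.7, 1.0, 3.3]
ft_force: [0.7, 0.6, -0.2]
finger_gap: 60.2
```

```bash
python3 -c "
from look import *
look('pics/w10.png')"
```

```text
22.425 [633.4  98.  143.9] [179.7   1.    3.3] [ 0.7  0.6 -0.2] 60.2
```

View pics/w10.png

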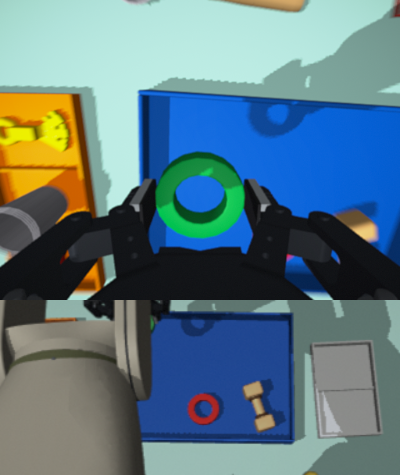

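Request:
{"op": "apply_moves", "data": {
  "series": [
    [0,[-0.006,-0.055,0],0],
    [0,[-0.012,-0.11,0],0],
    [0,[-0.018,-0.165,0],0],
    [0,[-0.024,-0.22,0],0],
    [0,[-0.03,-0.275,0],0]
  ]
}}

```text
time: 23.15
tool_pos: [606.8, -178.4, 149.7]
tcp_rot: [179.7, 0.4, 3.3]
ft_force: [0.2, 0.3, -0.4]
finger_gap: 59.8
```

Request:
{"op": "apply_moves", "data": {
  "series": [
    [0,[-0.006,-0.06,0],0],
    [0,[-0.011,-0.121,0],0],
    [0,[-0.011,-0.121,-0.04],0],
    [0,[-0.011,-0.121,-0.08],0],
    [0,[-0.011,-0.121,-0.08],0]
  ]
}}

```text
time: 23.78
tool_pos: [592.8, -297.9, 65.3]
tcp_rot: [180.0, 0.8, 3.2]
ft_force: [-0.6, 0.2, -0.6]
finger_gap: 60.1
```

```bash
python3 -c "
from look import *
look('pics/w11.png')"
```

```text
23.775 [ 592.8 -297.9   65.3] [180.    0.8   3.2] [-0.6  0.2 -0.6] 60.1
```

View pics/w11.png

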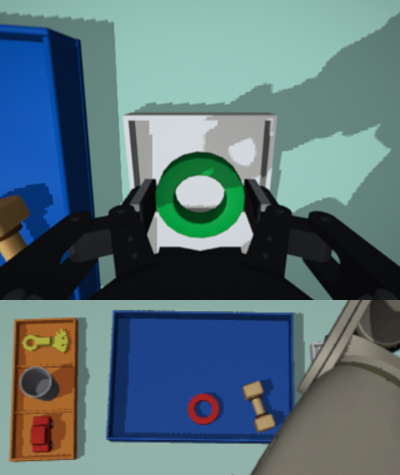

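The ring is over the white tray's far compartment, and the orange kit looks complete.

Request:
{"op": "apply_moves", "data": {
  "series": [
    [0,[0,0,-0.025],0],
    [0,[0,0,-0.04],0],
    [0,[0,0,-0.044],0],
    [0,[0,0,-0.045],0]
  ]
}}

```text
time: 24.38
tool_pos: [596.5, -299.5, 26.3]
tcp_rot: [179.7, 0.3, 3.3]
ft_force: [-0.4, -0.2, -0.5]
finger_gap: 59.8
```

Request:
{"op": "apply_moves", "data": {
  "series": [
    [0,[-0.003,0.001,-0.004],0],
    [0,[-0.003,0.001,-0.005],0],
    [0,[-0.003,0.001,-0.005],0]
  ]
}}

```text
time: 24.75
tool_pos: [593.5, -298.6, 21.5]
tcp_rot: [179.7, 0.3, 3.3]
ft_force: [0.2, 0.3, -0.6]
finger_gap: 60.4
```

Request:
{"op": "apply_moves", "data": {
  "series": [
    [0,[-0.001,0,-0.002],0],
    [0,[-0.001,0,-0.002],0]
  ]
}}

```text
time: 25.0
tool_pos: [593.2, -298.8, 20.4]
tcp_rot: [179.6, 0.2, 3.3]
ft_force: [0.2, 1.2, 4.1]
finger_gap: 59.7
```

Request:
{"op": "apply_moves", "data": {
  "series": [
    [0.85,[0,0,0],0],
    [0.85,[0,0,0.001],0],
    [0.85,[0,0,0.002],0],
    [0.85,[0,0,0.05],0],
    [0.85,[0,0,0.11],0]
  ]
}}

```text
time: 25.62
tool_pos: [591.7, -297.9, 129.3]
tcp_rot: [179.8, 0.5, 3.3]
ft_force: [1.4, -0.5, 0.5]
finger_gap: 72.5
```

Request:
{"op": "apply_moves", "data": {
  "series": [
    [0.6,[-0.02,0.04,0.02],0.13],
    [0.6,[-0.04,0.08,0.02],0.265],
    [0.6,[-0.06,0.12,0.02],0.265],
    [0.6,[-0.08,0.16,0.02],0.265],
    [0.6,[-0.089,0.173,0.02],0.265]
  ]
}}

```text
time: 26.25
tool_pos: [501.6, -123.1, 149.1]
tcp_rot: [179.8, 0.5, 18.6]
ft_force: [-0.4, 0.8, 0.1]
finger_gap: 51.4
```

```bash
python3 -c "
from look import *
look('pics/w12.png',[('rattle',504.5,-125.5,23,.32)])
s=optics.snapshot('scene'); cv2.imwrite('pics/s12.png',cv2.resize(s['color'][180:340,150:330],None,fx=3,fy=3))"
```

```text
26.25 [ 501.6 -123.1  149.1] [179.8   0.5  18.6] [-0.4  0.8  0.1] 51.4
rattle predicted px [260. 187.]
  wrist fit [array([ 503.094, -124.212]), np.float64(18.888), np.float64(0.052)]
```

View pics/w12.png

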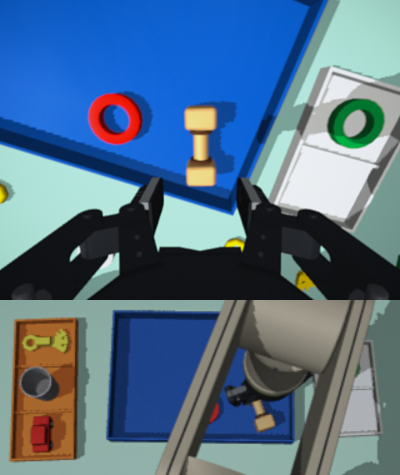

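View pics/s12.png

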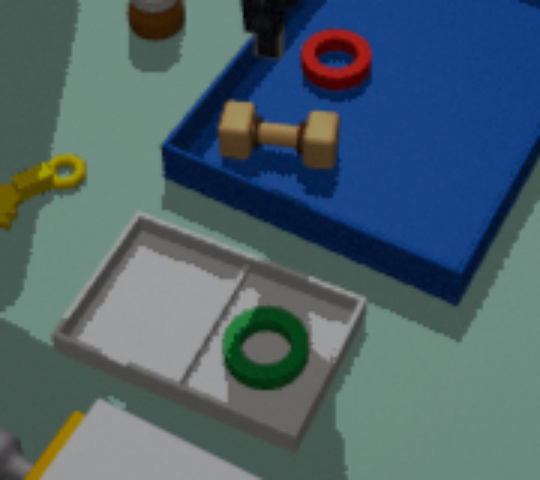

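The green ring lies flat in the white tray (265,345 in the scene crop), and the rattle at (201,145) is aligned with the jaws.

Request:
{"op": "apply_moves", "data": {
  "series": [
    [0.6,[0.002,-0.002,-0.06],0],
    [0.6,[0.002,-0.002,-0.11],0],
    [0.6,[0.002,-0.002,-0.128],0],
    [0.6,[0.002,-0.002,-0.13],0],
    [0.6,[0.002,-0.002,-0.13],0]
  ]
}}

```text
time: 27.08
tool_pos: [506.9, -128.6, 21.6]
tcp_rot: [179.6, 0.3, 18.4]
ft_force: [0.2, -0.8, 0.3]
finger_gap: 51.4
```

Request:
{"op": "apply_moves", "data": {
  "series": [
    [0,[0,0,0],0],
    [0,[0,0,0],0],
    [0,[0,0,0],0],
    [0,[0,0,0],0]
  ],
  "grip_force": 50
}}

```text
time: 27.58
tool_pos: [508.6, -129.1, 23.7]
tcp_rot: [179.5, 0.1, 18.5]
ft_force: [-1.0, -0.0, 7.2]
finger_gap: 16.0
```

Request:
{"op": "apply_moves", "data": {
  "series": [
    [0,[0,0,0.05],0],
    [0,[0,0,0.1],0],
    [0,[-0.003,-0.03,0.1],0.18],
    [0,[-0.005,-0.07,0.1],0.36],
    [0,[-0.007,-0.11,0.1],0.54]
  ]
}}

```text
time: 28.2
tool_pos: [501.9, -240.2, 124.7]
tcp_rot: [179.4, 0.1, 49.8]
ft_force: [-0.2, -0.1, -0.7]
finger_gap: 16.8
```

Request:
{"op": "apply_moves", "data": {
  "series": [
    [0,[-0.001,-0.03,0],0.18],
    [0,[-0.003,-0.065,0],0.36],
    [0,[-0.003,-0.065,0],0.54],
    [0,[-0.003,-0.065,0],0.72],
    [0,[-0.003,-0.065,0],0.765]
  ]
}}

```text
time: 28.82
tool_pos: [498.9, -305.4, 125.2]
tcp_rot: [179.4, 0.1, 93.8]
ft_force: [1.2, -0.9, -0.3]
finger_gap: 16.1
```

```bash
python3 -c "
from look import *
look('pics/w13.png')"
```

```text
28.825 [ 498.9 -305.4  125.2] [1.794e+02 1.000e-01 9.380e+01] [ 1.2 -0.9 -0.3] 16.1
```

View pics/w13.png

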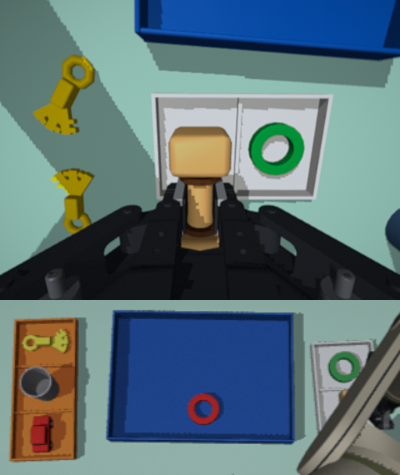

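Request:
{"op": "apply_moves", "data": {
  "series": [
    [0,[0,0.005,-0.05],0],
    [0,[0,0.005,-0.08],0],
    [0,[0,0.005,-0.096],0],
    [0,[0,0.005,-0.1],0],
    [0,[0,0.005,-0.1],0]
  ]
}}

```text
time: 29.55
tool_pos: [499.6, -300.8, 26.3]
tcp_rot: [179.3, 0.2, 93.6]
ft_force: [-0.8, -0.2, 0.1]
finger_gap: 16.0
```

Request:
{"op": "apply_moves", "data": {
  "series": [
    [0,[-0.001,0,-0.002],0],
    [0,[-0.001,0,-0.003],0]
  ]
}}

```text
time: 29.8
tool_pos: [499.3, -301.4, 24.4]
tcp_rot: [179.2, 0.3, 93.6]
ft_force: [-0.3, -0.2, -0.7]
finger_gap: 16.3
```

Request:
{"op": "apply_moves", "data": {
  "series": [
    [0,[-0.001,0,-0.002],0],
    [0,[-0.001,0,-0.002],0]
  ]
}}

```text
time: 30.05
tool_pos: [498.6, -301.6, 22.8]
tcp_rot: [179.2, 0.3, 93.6]
ft_force: [0.8, 0.3, 0.9]
finger_gap: 15.8
```

Request:
{"op": "apply_moves", "data": {
  "series": [
    [0.45,[0,0,0],0],
    [0.45,[0,0,0],0],
    [0.45,[0,0,0.001],0],
    [0.45,[0,0,0.05],0],
    [0.45,[0,0,0.11],0]
  ]
}}

```text
time: 30.68
tool_pos: [497.3, -300.6, 132.1]
tcp_rot: [179.4, 0.1, 93.6]
ft_force: [0.9, -0.8, 0.7]
finger_gap: 38.7
```

Request:
{"op": "apply_moves", "data": {
  "series": [
    [0.45,[-0.02,0.05,0.02],0],
    [0.45,[-0.04,0.1,0.04],0],
    [0.45,[-0.06,0.15,0.06],0],
    [0.45,[-0.08,0.2,0.08],0],
    [0.45,[-0.1,0.25,0.1],0]
  ]
}}

```text
time: 31.3
tool_pos: [396.4, -49.3, 232.9]
tcp_rot: [179.3, 0.1, 93.6]
ft_force: [-0.0, 0.7, 0.5]
finger_gap: 38.1
```

```bash
python3 - <<'E'
from fit import *
from bench import sense, optics, spotter
print(sense()["time"],sense()["tool_pos"])
top=optics.snapshot("top"); sc=optics.snapshot("scene")
cv2.imwrite("pics/endtop.png",cv2.resize(top["color"][90:240,70:400],None,fx=2.4,fy=2.4)); cv2.imwrite("pics/endsc.png",cv2.resize(sc["color"][100:340,150:400],None,fx=2.4,fy=2.4))
T=dict(white_tray=(545.3,-300.3,3.2),orange_tray=(542.2,299.9,2.3),basket=(565.2,-13.6,-.3))
G=dict(green_ring=(592,-298,0,4,"white_tray"),rattle=(498,-303,1.63,22,"white_tray"),cup=(542,300,0,4,"orange_tray"),car=(448,296,.04,4,"orange_tray"),keys=(636,304,-1.53,4,"orange_tray"),red_ring=(502,-16,0,5,"basket"))
for n,(x,y,w,z,t) in G.items():
    for nm,s in (("top",top),("scene",sc)):
        uv=proj(s,[x,y,z+10])[0]; ok=0
        for q in spotter.masks_of(s,n):
            ys,xs=np.nonzero(q["mask"])
            if len(xs) and np.hypot(np.median(xs)-uv[0],np.median(ys)-uv[1])<16:
                m=q["mask"]
                if "ring" in n:
                    cs=cv2.findContours(m.astype(np.uint8),0,2)[0]; b=np.zeros(m.shape,np.uint8); cv2.drawContours(b,[max(cs,key=cv2.contourArea)],-1,1,-1); m=b>0
                p,a,e=fit(n,[(s,m)],z,x,y,w); tx,ty,tw=T[t]; c,d=np.cos(np.radians(tw)),np.sin(np.radians(tw))
                dx,dy=p-[tx,ty]; print(n,nm,"in tray",round(c*dx+d*dy,1),round(-d*dx+c*dy,1),a,round(e,3)); break
E
```

```text
31.3 [396.4017531  -49.26903076 232.88609749]
green_ring top in tray 44.8 -1.7 None 0.006
green_ring scene in tray 44.3 -0.9 None 0.015
rattle top in tray -45.9 -3.9 93.90043397416927 0.029
rattle scene in tray -45.5 -1.9 94.1489629877708 0.089
cup top in tray 0.2 -2.2 None 0.028
cup scene in tray -1.4 -1.2 None 0.037
car top in tray -93.5 0.7 2.5663496080034536 0.022
car scene in tray -93.7 0.8 3.2989221208180832 0.016
keys top in tray 97.6 5.1 -88.90140898623028 0.613
keys scene in tray 95.7 8.0 -87.60786881661004 0.198
red_ring scene in tray -63.4 -3.2 None 0.013
```

View pics/endtop.png

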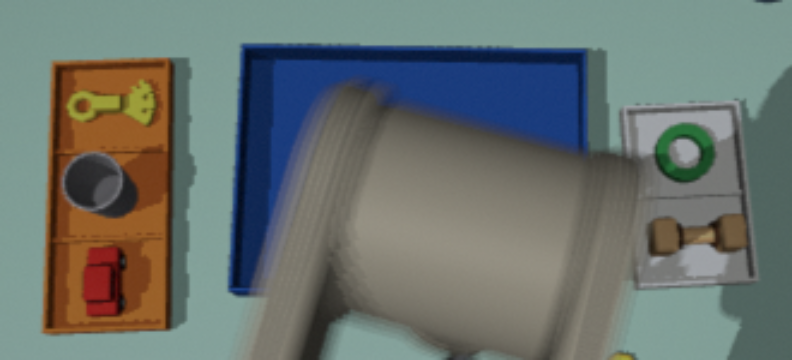

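View pics/endsc.png

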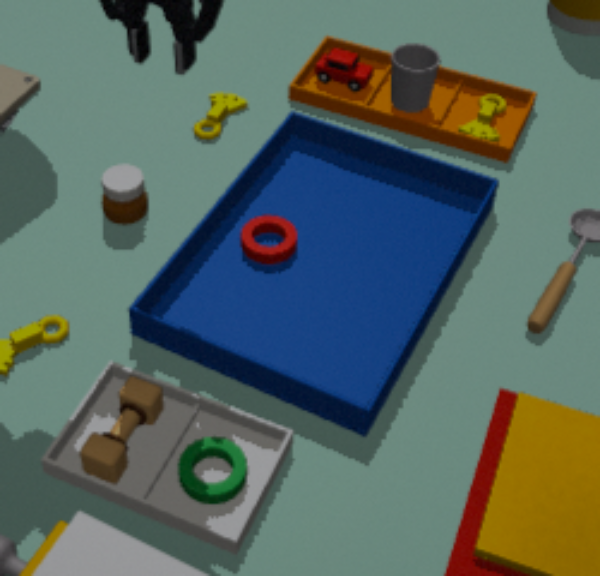

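The end views show all five things in their compartments and the red ring in the basket. I'll let the arm settle and hand in.

Request:
{"op": "apply_moves", "data": {
  "series": [
    [0.45,[0,0,0],0],
    [0.45,[0,0,0],0],
    [0.45,[0,0,0],0],
    [0.45,[0,0,0],0]
  ]
}}

```text
time: 32.5
tool_pos: [397.2, -51.0, 231.9]
tcp_rot: [179.4, 0.1, 93.6]
ft_force: [0.1, -0.0, 0.6]
finger_gap: 38.6
```

```bash
python3 -c "
from bench import hand_in,sense
print(hand_in(), sense()['time'])"
```

```text
the job is handed in; nothing more can be done
the job is handed in; nothing more can be done
```

I made up both kits and handed the job in at about 32.5 s. The green ring and rattle are in the white tray. The cup stands in the orange tray's middle compartment, with the car and keys in its ends. The red ring was left in the basket.

My last checks fitted each thing's shape in the top and scene pictures. In tray coordinates along the tray's x (mm), they showed:

| Thing | Measured x | Compartment centre |
|---|---|---|
| Green ring | +44.5 | +47 |
| Rattle | −46 | −47 |
| Cup | −1.4 to 0.2 | 0 |
| Car | −93.6 | −94 |
| Keys | +96 to +98 | +94 |

- **Position across the trays:** all five were within about 8 mm of the centre line. In the pictures they look flat or upright, and the gripper was clear of everything.
- **Keys:** their shape fit was poor in the top view (residual 0.61, against 0.20 in the scene view), but both gave the same place and the pictures agree.
- **Red ring:** it was hidden behind the arm in the last top view, so its place comes from the scene view only.
- **Forces:** while setting down the keys, the wrist force briefly reached about 28 N (24.6 N of it vertical).

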